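Close the two toggle clamps of a guarded drilling jig

ROBOT

A 6-joint arm with a two-finger parallel gripper is mounted at the origin on the work surface. World frame = base frame: x ahead of the robot, y to its left, z up, the work surface at z = 0. Lengths are in m, angles in degrees, forces in N, time in s.
With the tool pointing down it reaches from about 0.35 to 0.875 m from the base axis. Payload 4.2 kg.
Tool frame: the origin (TCP) lies at the very end of the fingers, on their centre line; the grasp point (between the pads) lies 19 mm behind it; z points along the fingers, x is the direction in which the jaws open and shut, and the axes are right-handed (so a half turn about z gives the same grasp; the last joint's range is limited). The gripper opens to 87 mm and grips with 3 to 60 N. Pads are 19 mm wide; open, the fingers measure 117 mm over their backs; the gripper's body (75 mm by 190 mm) begins 51 mm behind the grasp point.
Start: joints at [-60.585, 22.042, 0.453, 0, -68.411, -14.817], TCP at [0.158, -0.605, 0.223] pointing down, gripper open.
Joint ranges: [-179.83, 179.83], [-69.29, 118.12], [-61.27, 80.66], [-181.25, 117.63], [-171.15, -9.14], [-177.46, 177.46]. Speed limits (degrees/s): [159.86, 159.86, 180, 180, 180, 180].

INTERFACE

Orientations are given as a 3x3 rotation matrix whose columns are the frame's x, y, z axes.
In Python, from station import r gives the robot as it stands.
- The arm moves only by the tool move_arm, never from a script. Its argument "series" is a list that holds one entry, the list of rows, each a list of 7 numbers: the shift along the tool's x, y, z in cm, then the turn, a rotation vector about the tool's x, y, z in degrees, then the opening, from -1 (shut) to 1 (fully open). In form: [[[dx, dy, dz, wx, wy, wz, fingers], ...]]. A call has 1 to 12 rows; each row shifts and turns the commanded pose from where the row before left it, along the tool's axes as they then stand; what a row does not reach is not made up. A row lasts 1/8 s, in which the tool goes at most 62.5 mm and 10.7 degrees, less where a joint would pass 70% of its speed; a pose out of reach is approached as far as the arm can. A call is refused whole if a number of a shift passes 6.25 or a number of a turn 10.7, either way. A call with a gripper value outside its range is refused whole. The fingers move at their own pace and stop on an object; the grip force is fixed at half the most. Time passes only in rows, so rows that do not move let the fingers close. It gives the time, the measured TCP pose, the force and the opening at its end, in the units of the state.
- r.sense(): the state, without advancing time (a new reading comes with each control period).
- r.capture(name): name is "scene" or "top"; returns a dict with "color" (384x512x3 uint8, blue, green, red), "fx", "fy", "cx", "cy" (pixels), "rvec" (rotation vector, rad) and "tvec" (3), from world to camera coordinates, as OpenCV has them. Camera axes: x right, y down, z forward; pixel columns grow to the right and rows downward; lengths in m; the calibration is good to about 2 mm. A picture is of the moment at which its call begins. There is no depth.
- r.finish_job(): hands the job in, once; it reports no verdict.
The state is a dict: "time_s": time; "joints": joint angles; "joint_velocities": joint speeds; "effort": joint torques, N m; "tcp_pos": TCP position; "ee_rot": TCP orientation; "wrist_force": force on the tool from outside, world axes, zero at the start; "moment": the same for the moment, N m; "gripper_width": opening from 0.0 (shut) to 1.0 (fully open).
Only numpy, scipy, OpenCV 4.12 (cv2) and the standard library are available. Lean on these libraries where they do the work, as an engineer would, in place of code of your own. Each camera call takes 0.05 s, during which the arm holds its last target.

TASK

The steel angle in the drilling jig has to be clamped before it is drilled. Reach down through each window of the yellow guard and press the blue clamp lever there down until it locks at its stop (both levers, in either order), without touching the guard anywhere, then come back out clear. Only press the levers, never pull them up or force them, and leave the angle and the things around the jig where they are.

Things in the scene. Friction and masses are not known exactly. Their poses are not given: they have to be found in the camera images.
- jig: Drilling jig bolted to the bench: grey base plate 400 x 420 x 12 mm, an aluminium nest with the angle in it, two toggle clamps, and a blue air drill lying behind. Its origin is at bench height under the jig, its x axis points from the operator's side (levers, windows) to the drill, y to the left, z up. It turns only about z. Positions 'in jig axes' below are in this frame (mm).
- guard: Yellow guard over the jig, fixed to it, same origin and axes. Mesh sides; x from -230 to 130, y from -200 to 200. Its roof slopes: height 133 at the front edge, 144 at the window centres (x -120), 169 at the rear. The front of the roof is 3 mm sheet with two windows edged in black rubber, 8 mm thick. Not to be touched.
- window_left (a point): Centre of the left window (jig axes -120, 75, 144), in the roof's mid-plane. Clear opening 120 mm along jig x and 110 mm along jig y, inside the rubber edge; a 32 mm wide web of sheet lies between the two windows.
- window_right (a point): Centre of the right window (jig axes -120, -75, 144); same size.
- lever_left (a joint): Angle (rad) of the left lever about a level pin along jig y at jig axes (-40, 75, 88), from which it points to -x. At 0 it rises 36.6 degrees, its end up through the window; the value grows as it is pressed; dead centre at 0.45, locked stop at 0.50 (rising 8 degrees). Friction holds it where it is left; 3 to 7 N on the grip moves it. Starts at 0 to 0.2; it can wrongly be lifted to -0.25.
- lever_right (a joint): The same for the right lever, with its pin at jig axes (-40, -75, 88).
- grip_left (a point): Point on the upper side of the left lever's blue grip, 80 mm from the pin along the lever; moves with it. The grip is a round bar 20 mm thick that runs from 42 to 118 mm from the pin. With the lever locked this point is at jig axes (-118, 75, 109), about 35 mm below the window.
- grip_right (a point): The same on the right lever; locked at jig axes (-118, -75, 109).
- foot_left: Sprung rubber foot of the left clamp, 16 mm across, at the end of the clamp arm on the far side of the pin; the lever swings it down on the angle, pressing it with about 6 N when locked. Origin at the centre of its underside.
- foot_right: The same of the right clamp.
- bracket: Loose steel angle to be drilled, 240 mm long along jig y, flat leg 40 mm, upright leg 40 mm, 4 mm thick, 0.55 kg, lying in the nest at height 42. Origin: centre of its underside. Must stay in place.
- spray_can: Red spray can, 58 mm across, 170 mm high, standing beside the guard. Origin: centre of its underside. Bystander.
- tape_roll: Roll of yellow tape lying flat, 100 mm across, 25 mm high, beside the guard. Origin: centre of its underside. Bystander.
- paste_tin: Low green tin of cutting paste with a steel lid, 64 mm across, 50 mm high, beside the guard. Origin: centre of its underside. Bystander.
Things that resemble listed ones, but are neither listed nor needed, are in the scene too. Of the things that look like the bracket, the middle-sized one is meant.

How it is judged (in metres and radians):
At the end, for the whole second after the job is handed in: Both levers are past dead centre at their locked stops (joint values above 0.47 rad), each rubber foot presses the angle with more than 3 N, and the angle lies within 6 mm of its starting place, at rest (value of joint each of lever_left, lever_right above 0.47 rad and contact force between each of foot_left, foot_right and bracket above 3 N and distance of bracket from where it was at the start of the episode below 0.006 m and linear speed of bracket below 0.01 m/s); the robot touches nothing.
It fails at once if any part of the robot touches the guard (contact force between guard and the fingers above 0.3 N or contact force between guard and the arm above 0.3 N).
It fails at once if a lever is lifted instead of pressed (below -0.08 rad) (value of joint any of lever_left, lever_right below -0.08 rad).
It fails at once if a lever is gripped hard or forced at its stop (over 45 N) (contact force between the fingers and lever_left above 45 N or contact force between the fingers and lever_right above 45 N).
It fails at once if the angle is lifted or shifted more than 8 mm (distance of bracket from where it was at the start of the episode above 0.008 m).
It fails at once if the spray can, tape roll or tin is moved more than 15 mm (distance of any of spray_can, tape_roll, paste_tin from where it was at the start of the episode above 0.015 m).
It also fails if it takes over 48 s, if anything falls off the work surface, if the arm or the gripper's body presses on something with over 40 N, if the wrist force passes 120 N, or if a joint passes its speed limit or range.

## Working session

There is one attempt and no reset: what is moved stays moved. The work goes in short steps, Python scripts to look and compute and a tool call to move; the robot and the scene stay as the last step left them, time stands still between calls to the robot, and variables do not carry over. Pictures are saved under pics/ and viewed, and the job is handed in when it is done.

Besides the shell and the picture viewer there is one more tool, called after "Call:" in YAML: its name, and indented under it one key for each argument. move_arm: Moves the arm, as the interface text tells. Its arguments: {"type":"object","properties":{"series":{"type":"array","items":{"type":"array","items":{"type":"array","items":{"type":"number"}}}}},"required":["series"]}

```bash
mkdir -p pics; ls
python3 - <<'E'
from station import r
import cv2,pickle
for n in ("scene","top"):
    c=r.capture(n); cv2.imwrite(f"pics/{n}0.png",c["color"]); pickle.dump(c,open(f"{n}0.pkl","wb"))
    print(n,c["fx"],c["cx"],c["cy"],c["rvec"],c["tvec"])
s=r.sense(); print(s)
E
```

```text
pics
scene 479.46090289688374 258.4216152012934 194.93138529753492 [ 2.48799079  0.25499644 -0.07799383] [-0.59296203  0.01726627  1.45610282]
top 428.33120587702524 255.59625542364293 196.05381680357968 [ 2.1629559  -2.15027992  0.1501892 ] [0.02707643 0.61057719 1.12731644]
{'time_s': 0.1, 'joints': array([-6.05859316e+01,  2.20885709e+01,  3.87584939e-01, -2.50071091e-02,
       -6.84087174e+01, -1.48135435e+01]), 'joint_velocities': array([-0.09711906, -0.05973053,  0.10965082,  0.07421637,  0.03576013,
       -0.070752  ]), 'effort': array([-2.25470249e-04, -3.91689491e+01,  1.87934679e+01,  4.23189819e+00,
        1.34385395e-02, -7.08273410e-05]), 'tcp_pos': array([ 0.157404  , -0.6043138 ,  0.22154627]), 'ee_rot': array([[-2.51921849e-01,  9.67747404e-01, -5.86802224e-04],
       [ 9.67745607e-01,  2.51922514e-01,  1.86715089e-03],
       [ 1.95475912e-03, -9.74991689e-05, -9.99998085e-01]]), 'wrist_force': array([-0.43701041,  0.64369003, -0.00985618]), 'moment': array([ 0.03399786,  0.01454069, -0.01193862]), 'gripper_width': 0.9967732875260349}
```

View pics/scene0.png

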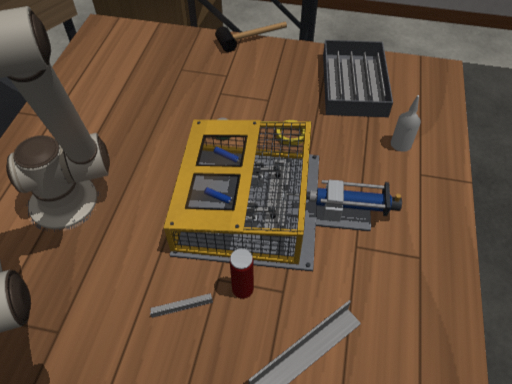

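View pics/top0.png

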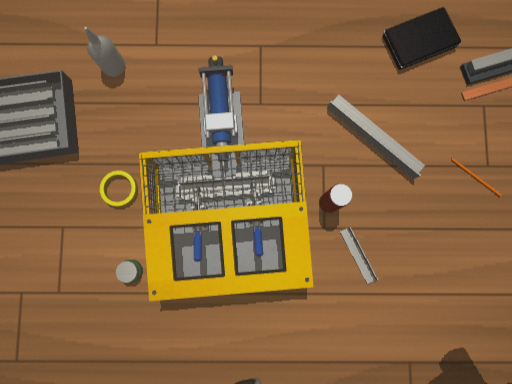

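The scene view shows the guard with two windows at about (221,151) and (213,192). In the top view they are at about (197,251) and (259,246), with the blue levers at (198,246) and (258,242). The spray can is at (336,197), the tape at (117,188) and the tin at (128,271). Next I'll enlarge the guard.

Run:
```python
import cv2
t=cv2.imread("pics/top0.png")[130:310,130:330]; cv2.imwrite("pics/topc.png",cv2.resize(t,None,fx=4,fy=4,interpolation=cv2.INTER_CUBIC)[:, :800][:720])
t=cv2.imread("pics/top0.png")[200:310,135:320]; cv2.imwrite("pics/topc.png",cv2.resize(t,None,fx=4,fy=4,interpolation=cv2.INTER_CUBIC))
t=cv2.imread("pics/scene0.png")[110:260,160:330]; cv2.imwrite("pics/scc.png",cv2.resize(t,None,fx=4,fy=4,interpolation=cv2.INTER_CUBIC))
```

```text
(no output)
```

View pics/topc.png

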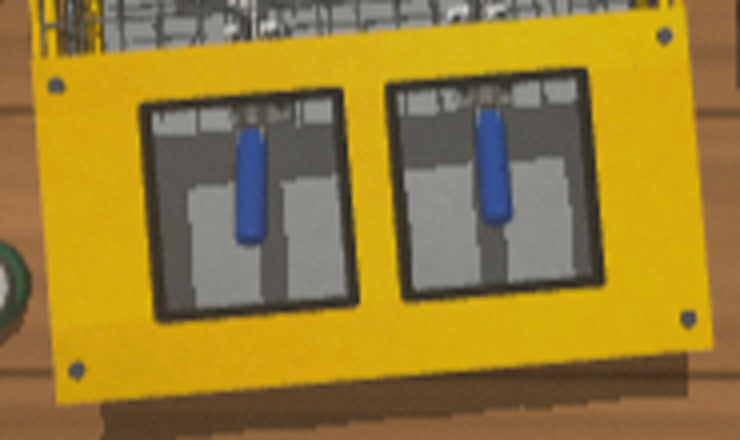

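View pics/scc.png

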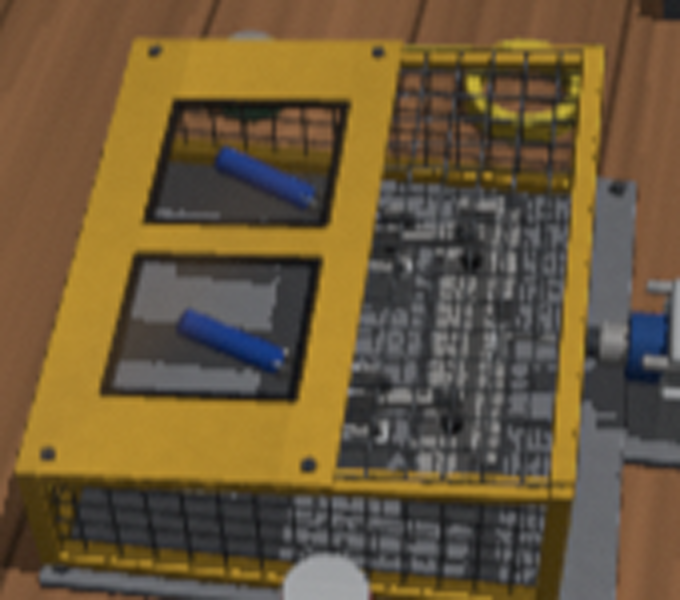

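```bash
cat > h.py <<'E'
import numpy as np,cv2,pickle
from scipy.optimize import least_squares
C={n:pickle.load(open(f"{n}0.pkl","rb")) for n in("scene","top")}
def proj(n,P):
    c=C[n];K=np.array([[c["fx"],0,c["cx"]],[0,c["fy"],c["cy"]],[0,0,1]])
    return cv2.projectPoints(np.asarray(P,float).reshape(-1,3),c["rvec"],c["tvec"],K,None)[0][:,0]
def jw(p,P):
    P=np.asarray(P,float)/1000;c,s=np.cos(p[2]),np.sin(p[2])
    return np.c_[p[0]+c*P[:,0]-s*P[:,1],p[1]+s*P[:,0]+c*P[:,1],P[:,2]]
def roof(x): return 156+0.1*x
def win(y): # frontL,rearL,rearR,frontR, top of rubber
    return [(x,y+d,roof(x)+4) for x,d in((-180,55),(-60,55),(-60,-55),(-180,-55))]
def un(a,ox,oy,s=4): return (np.array(a,float)+.5)/s-.5+[ox,oy]
J=win(75)+win(-75)+[(-230,200,134.5),(-230,-200,134.5)]
T=un([(164,314),(152,107),(336,96),(349,300),(411,292),(396,88),(578,75),(593,280),(57,404),(713,349)],135,200)
S=un([(180,105),(345,103),(325,222),(152,220),(138,260),(317,262),(293,395),(107,390),(135,39),(20,474)],160,110)
def fit(ns):
    D={"top":T,"scene":S}
    f=lambda p:np.concatenate([(proj(n,jw(p,J))-D[n]).ravel() for n in ns])
    o=least_squares(f,[.5,0,0],loss="soft_l1");return o.x,f(o.x).reshape(-1,2)
E
python3 - <<'E'
from h import *
np.set_printoptions(precision=2,suppress=True)
for ns in (["top"],["scene"],["top","scene"]):
    p,e=fit(ns);print(ns,p[:2]*1000,np.degrees(p[2]));print(e.T)
np.save("p.npy",p)
E
```

```text
['top'] [587.55 108.52] 4.804520294991463
[[ 0.4  -0.14 -0.95 -0.5   0.45  0.44 -0.1   0.07 -0.1   0.22]
 [-0.86  1.15  0.38 -0.99 -0.31  1.1   0.84 -0.92 -0.29  0.16]]
['scene'] [588.72 108.61] 5.432708608735578
[[ 0.43 -0.84 -0.72  0.69  1.58 -0.61 -0.19  1.63 -0.19 -0.66]
 [-0.07  0.92 -0.45 -0.81  0.05  0.56 -0.23 -0.47  0.39  0.42]]
['top', 'scene'] [587.92 108.64] 5.032084227780371
[[ 0.67 -0.08 -0.9  -0.25  0.7   0.49 -0.07  0.29  0.25  0.51  0.55 -0.78
  -0.92  0.55  1.34 -0.92 -0.8   1.09  0.11 -1.34]
 [-0.82  1.2   0.25 -1.13 -0.52  0.9   0.47 -1.31 -0.14 -0.36 -0.39  0.79
  -0.62 -1.2  -0.35  0.39 -0.45 -0.95  0.02 -0.21]]
```

Run:
```python
from h import *
p=np.load("p.npy")
# tip centre of grip (118 mm) estimated pixels vs predictions
T={75:un([(250,240),(252,132)],135,200),-75:un([(498,221),(489,114)],135,200)}
S={75:un([(222,157),(312,198)],160,110),-75:un([(185,318),(281,362)],160,110)}
for y in(75,-75):
    def pts(q):
        th=np.radians(36.6)-q
        return [(-40-d*np.cos(th),y,88+d*np.sin(th)) for d in(118,42)]
    for q in np.arange(-.05,.3,.05):
        a=proj("top",jw(p,pts(q)))-T[y];b=proj("scene",jw(p,pts(q)))-S[y]
        print(y,round(q,2),a.round(1).tolist(),b.round(1).tolist())
for y in(75,-75):print(jw(p,[(-105,y,0),(-118,y,0)]))
```

```text
75 -0.05 [[-0.6, -4.5], [-0.1, -1.0]] [[2.8, -3.2], [1.1, -0.5]]
75 0.0 [[-0.2, -3.0], [0.0, -0.5]] [[1.7, -2.2], [0.6, -0.2]]
75 0.05 [[0.1, -1.6], [0.1, 0.0]] [[0.6, -1.2], [0.2, 0.2]]
75 0.1 [[0.5, -0.3], [0.3, 0.5]] [[-0.4, -0.1], [-0.1, 0.6]]
75 0.15 [[0.8, 0.9], [0.4, 1.0]] [[-1.2, 1.0], [-0.4, 0.9]]
75 0.2 [[1.2, 1.9], [0.5, 1.4]] [[-2.0, 2.2], [-0.7, 1.3]]
75 0.25 [[1.5, 2.9], [0.6, 1.7]] [[-2.7, 3.3], [-1.0, 1.7]]
-75 -0.05 [[-0.0, -4.9], [-0.0, -1.4]] [[2.8, -2.3], [1.2, -0.6]]
-75 0.0 [[0.1, -3.4], [0.0, -0.8]] [[1.6, -1.4], [0.8, -0.3]]
-75 0.05 [[0.2, -2.0], [0.1, -0.3]] [[0.5, -0.4], [0.4, 0.0]]
-75 0.1 [[0.2, -0.7], [0.1, 0.2]] [[-0.5, 0.6], [0.0, 0.4]]
-75 0.15 [[0.3, 0.5], [0.1, 0.6]] [[-1.4, 1.6], [-0.3, 0.7]]
-75 0.2 [[0.3, 1.6], [0.1, 1.0]] [[-2.2, 2.7], [-0.6, 1.1]]
-75 0.25 [[0.4, 2.5], [0.1, 1.4]] [[-2.8, 3.8], [-0.9, 1.5]]
[[0.47674982 0.17413807 0.        ]
 [0.46379993 0.1729978  0.        ]]
[[0.48990686 0.02471621 0.        ]
 [0.47695697 0.02357594 0.        ]]
```

Both levers read about 0.1 rad, and the two cameras agree to under a pixel. I'll close the fingers, lift and turn so the jaw axis lies along jig x, then move over the right window.

Call:
move_arm:
  series:
    - [[0, 0, -4, 0, 0, 0, -1], [0, 0, -4, 0, 0, 0, -1], [4.3, 4, 0, 0, 0, 0, -1], [4.3, 4, 0, 0, 0, 0, -1], [4.3, 4, 0, 0, 0, 0, -1], [4.3, 4, 0, 0, 0, 0, -1], [4.3, 4, 0, 0, 0, 0, -1], [4.3, 4, 0, 0, 0, 0, -1], [4.3, 4, 0, 0, 0, 0, -1], [4.3, 4, 0, 0, 0, 0, -1], [4.3, 4, 0, 0, 0, 0, -1], [4.3, 4, 0, 0, 0, 0, -1]]

```text
time_s: 1.6
tcp_pos: [0.4365, -0.0859, 0.3025]
ee_rot: [[-0.252, 0.968, 0.0], [0.968, 0.252, 0.0], [0.0, 0.0, -1.0]]
wrist_force: [0.3, -2.1, 0.3]
gripper_width: 0.006
```

Call:
move_arm:
  series:
    - [[0, 0, 0, 0, 0, -10, -1], [0, 0, 0, 0, 0, -10, -1], [0, 0, 0, 0, 0, -10, -1], [0, 0, 0, 0, 0, -10, -1], [0, 0, 0, 0, 0, -10, -1], [0, 0, 0, 0, 0, -10, -1], [0, 0, 0, 0, 0, -10, -1], [0, 0, 0, 0, 0, -10, -1], [0, 0, 0, 0, 0, 0, -1], [0, 0, 0, 0, 0, 0, -1]]

```text
time_s: 2.85
tcp_pos: [0.4361, -0.0879, 0.3023]
ee_rot: [[-0.997, -0.078, -0.001], [-0.078, 0.997, 0.0], [0.0, 0.0, -1.0]]
wrist_force: [1.1, 0.1, -0.2]
gripper_width: 0.006
```

```bash
cat > d.py <<'E'
from h import *
import sys
from station import r
np.set_printoptions(precision=4,suppress=True)
p=np.load("p.npy")
s=r.sense();R=s["ee_rot"];t=s["tcp_pos"]
print(s["time_s"],"j",s["joints"],"tcp",t,"F",s["wrist_force"],"w",s["gripper_width"])
print("yaw x",np.degrees(np.arctan2(R[1,0],R[0,0])),"want",np.degrees(p[2])-180,"z",R[:,2])
y=float(sys.argv[1]);z=float(sys.argv[2])
w=jw(p,[(-105,y,z)])[0]
print("tool shift cm",R.T@(w-t)*100)
c,sn=np.cos(p[2]),np.sin(p[2]);d=t-[p[0],p[1],0]
print("tcp in jig mm",1000*(c*d[0]+sn*d[1]),1000*(-sn*d[0]+c*d[1]),t[2]*1000)
E
python3 d.py -75 280
```

```text
2.85 j [  9.6569   1.0108 -15.0351  -0.0058 -73.9822  -5.2011] tcp [ 0.4361 -0.0879  0.3023] F [ 1.0678  0.056  -0.1897] w 0.006093267176606328
yaw x -175.54581664478096 want -174.96791577221964 z [-0.0005  0.     -1.    ]
tool shift cm [-6.2403 10.8057  2.232 ]
tcp in jig mm -168.4784196624706 -182.42334794033562 302.34548146060035
```

Call:
move_arm:
  series:
    - [[-2.1, 3.6, 0, 0, 0, 0, -1], [-2.1, 3.6, 0, 0, 0, 0, -1], [-2.1, 3.6, 0, 0, 0, 0, -1], [0, 0, 2, 0, 0, 0, -1], [0, 0, 3, 0, 0, 0, -1], [0, 0, 3, 0, 0, 0, -1], [0, 0, 0, 0, 0, 0, -1], [0, 0, 0, 0, 0, 0, -1]]

```text
time_s: 3.85
tcp_pos: [0.4912, 0.0249, 0.2238]
ee_rot: [[-0.997, -0.08, 0.002], [-0.08, 0.997, -0.0], [-0.002, -0.0, -1.0]]
wrist_force: [0.1, -0.3, 0.6]
gripper_width: 0.006
```

```bash
python3 d.py -75 107
python3 - <<'E'
from station import r
import cv2
a=r.capture("top")["color"][180:320,180:340];b=r.capture("scene")["color"][90:260,130:330]
cv2.imwrite("pics/t1.png",cv2.resize(a,None,fx=4,fy=4,interpolation=cv2.INTER_CUBIC));cv2.imwrite("pics/s1.png",cv2.resize(b,None,fx=3.5,fy=3.5,interpolation=cv2.INTER_CUBIC))
E
```

```text
3.85 j [ 21.8879   8.8813 -17.6803   0.0487 -63.3337 -17.3395] tcp [0.4912 0.0249 0.2238] F [ 0.052  -0.2679  0.647 ] w 0.006261811606380793
yaw x -175.42973265481677 want -174.96791577221964 z [ 0.002 -0.    -1.   ]
tool shift cm [ 0.1579 -0.005  11.6772]
tcp in jig mm -103.6504465140162 -74.93990059247805 223.7752230421923
```

View pics/s1.png

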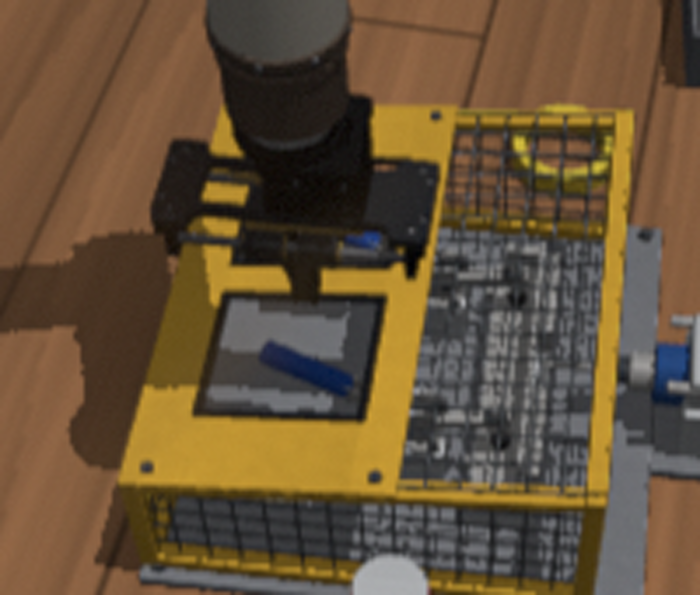

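View pics/t1.png

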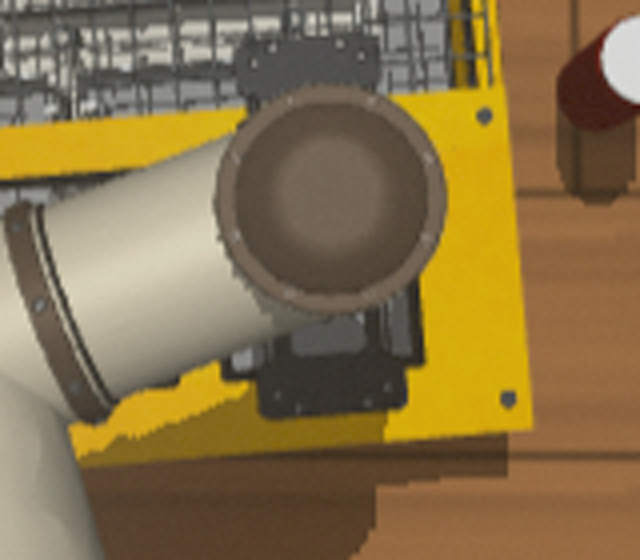

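Call:
move_arm:
  series:
    - [[0.1, 0, 2, 0, 0, -0.4, -1], [0, 0, 2, 0, 0, 0, -1], [0, 0, 2, 0, 0, 0, -1], [0, 0, 0.5, 0, 0, 0, -1], [0, 0, 0, 0, 0, 0, -1]]

```text
time_s: 4.58
tcp_pos: [0.49, 0.0249, 0.1583]
ee_rot: [[-0.996, -0.087, 0.001], [-0.087, 0.996, 0.0], [-0.001, 0.0, -1.0]]
wrist_force: [0.1, -0.6, 0.1]
gripper_width: 0.003
```

```bash
python3 d.py -75 107
python3 - <<'E'
from station import r
from h import *
b=r.capture("scene")["color"]
cv2.imwrite("pics/s2.png",cv2.resize(b,None,fx=1.5,fy=1.5))
cv2.imwrite("pics/s2c.png",cv2.resize(b[90:260,130:330],None,fx=3.5,fy=3.5,interpolation=cv2.INTER_CUBIC))
print((proj("scene",[r.sense()["tcp_pos"]])-[130,90])*3.5)
E
```

```text
4.575 j [ 21.9269  12.4545 -23.4686   0.0244 -54.0093 -16.9376] tcp [0.49   0.0249 0.1583] F [ 0.0738 -0.6423  0.0642] w 0.0033912396567404458
yaw x -174.99630408686943 want -174.96791577221964 z [ 0.0012  0.0001 -1.    ]
tool shift cm [ 0.0136 -0.0137  5.133 ]
tcp in jig mm -104.92718262661232 -74.8639932934355 158.33026262115533
[[309.91489301 345.19983327]]
```

View pics/s2.png

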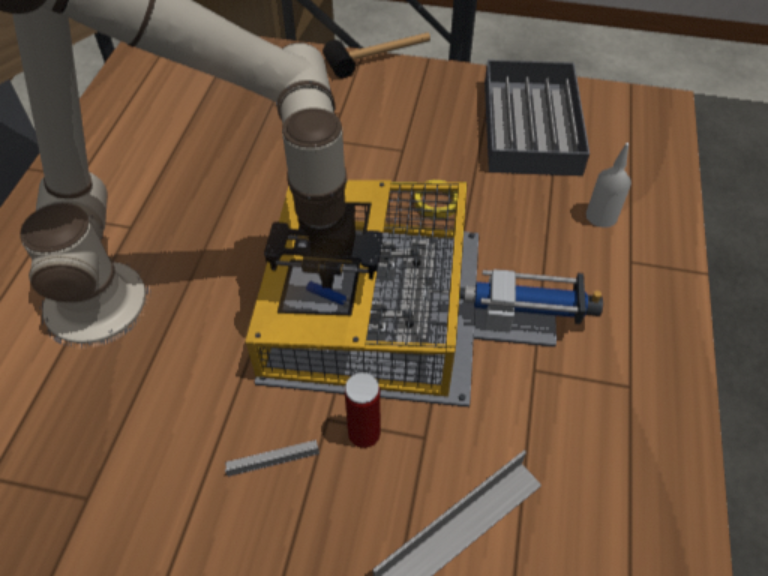

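View pics/s2c.png

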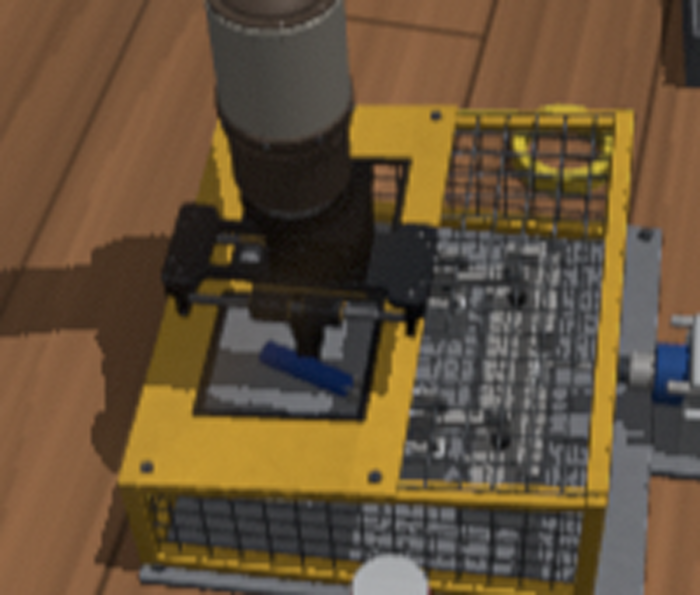

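Run:
```python
from h import *
p=np.load("p.npy")
for dx in(-95,95):
  for dy in (-37,0,37):
    for z in(200,214,228):
      print(dx,dy,z,((proj("scene",jw(p,[(-105+dx,-75+dy,z)]))-[130,90])*3.5).round())
```

```text
-95 -37 200 [[170. 339.]]
-95 -37 214 [[168. 327.]]
-95 -37 228 [[166. 315.]]
-95 0 200 [[181. 300.]]
-95 0 214 [[179. 288.]]
-95 0 228 [[176. 276.]]
-95 37 200 [[191. 263.]]
-95 37 214 [[189. 251.]]
-95 37 228 [[187. 238.]]
95 -37 200 [[426. 363.]]
95 -37 214 [[426. 351.]]
95 -37 228 [[426. 339.]]
95 0 200 [[432. 323.]]
95 0 214 [[432. 312.]]
95 0 228 [[432. 300.]]
95 37 200 [[438. 285.]]
95 37 214 [[438. 273.]]
95 37 228 [[438. 261.]]
```

The fingertip at crop (310,350) is directly over the right grip, where the projection (310,345) puts it. The gripper body is clear above the roof. Now pressing in small steps.

Call:
move_arm:
  series:
    - [[0, 0, 0.5, 0, 0, 0, -1], [0, 0, 0.5, 0, 0, 0, -1], [0, 0, 0.5, 0, 0, 0, -1], [0, 0, 0.5, 0, 0, 0, -1], [0, 0, 0, 0, 0, 0, -1]]

```text
time_s: 5.25
tcp_pos: [0.4894, 0.0248, 0.1373]
ee_rot: [[-0.996, -0.087, -0.0], [-0.087, 0.996, -0.0], [0.0, -0.0, -1.0]]
wrist_force: [0.4, 0.0, -0.6]
gripper_width: 0.002
```

```bash
python3 d.py -75 109
```

```text
5.25 j [ 21.931   13.8709 -25.1061   0.0045 -51.0426 -16.93  ] tcp [0.4894 0.0248 0.1373] F [ 0.3846  0.0073 -0.5864] w 0.0019131983481521634
yaw x -174.9962248017109 want -174.96791577221964 z [-0.0003 -0.0002 -1.    ]
tool shift cm [-0.0506 -0.0084  2.8258]
tcp in jig mm -105.49686052997484 -74.91176180883015 137.25860411493147
```

Call:
move_arm:
  series:
    - [[0, 0, 0.3, 0, 0, 0, -1], [0, 0, 0.3, 0, 0, 0, -1], [0, 0, 0.3, 0, 0, 0, -1]]

```text
time_s: 5.62
tcp_pos: [0.4893, 0.0247, 0.1285]
ee_rot: [[-0.996, -0.087, -0.0], [-0.087, 0.996, -0.0], [0.0, -0.0, -1.0]]
wrist_force: [-1.0, 0.5, 2.6]
gripper_width: 0.005
```

Run:
```python
from station import r
from h import *
b=r.capture("scene")["color"]
cv2.imwrite("pics/s3c.png",cv2.resize(b[120:220,160:280],None,fx=6,fy=6,interpolation=cv2.INTER_CUBIC))
```

```text
(no output)
```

View pics/s3c.png

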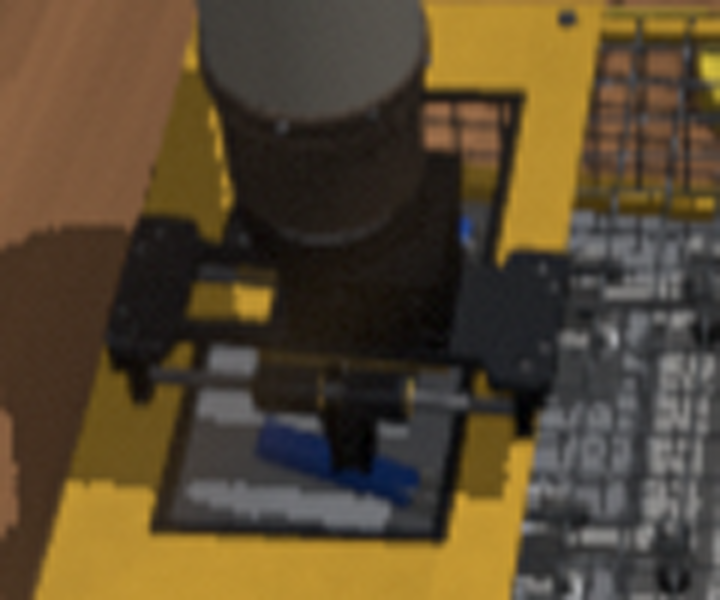

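The finger sits on the grip at about (350,465), with roughly 2.6 N of contact. I'll keep pressing.

Call:
move_arm:
  series:
    - [[0, 0, 0.3, 0, 0, 0, -1], [0, 0, 0.3, 0, 0, 0, -1], [0, 0, 0.3, 0, 0, 0, -1], [0, 0, 0.3, 0, 0, 0, -1], [0, 0, 0.3, 0, 0, 0, -1], [0, 0, 0, 0, 0, 0, -1]]

```text
time_s: 6.42
tcp_pos: [0.4893, 0.0248, 0.113]
ee_rot: [[-0.996, -0.087, -0.0], [-0.087, 0.996, -0.0], [0.0, 0.0, -1.0]]
wrist_force: [0.2, 0.1, -0.1]
gripper_width: 0.004
```

Call:
move_arm:
  series:
    - [[0, 0, 0.2, 0, 0, 0, -1], [0, 0, 0, 0, 0, 0, -1]]

```text
time_s: 6.68
tcp_pos: [0.4895, 0.0248, 0.1114]
ee_rot: [[-0.996, -0.087, 0.0], [-0.087, 0.996, 0.0], [-0.0, 0.0, -1.0]]
wrist_force: [-0.5, -0.3, 1.7]
gripper_width: 0.007
```

Call:
move_arm:
  series:
    - [[0, 0, 0.2, 0, 0, 0, -1], [0, 0, 0, 0, 0, 0, -1]]

```text
time_s: 6.92
tcp_pos: [0.4893, 0.0247, 0.1094]
ee_rot: [[-0.996, -0.087, -0.0], [-0.087, 0.996, 0.0], [0.0, 0.0, -1.0]]
wrist_force: [-1.3, 0.4, 2.2]
gripper_width: 0.004
```

Call:
move_arm:
  series:
    - [[0, 0, 0.15, 0, 0, 0, -1], [0, 0, 0, 0, 0, 0, -1]]

```text
time_s: 7.18
tcp_pos: [0.4893, 0.0247, 0.1079]
ee_rot: [[-0.996, -0.087, -0.0], [-0.087, 0.996, -0.0], [0.0, -0.0, -1.0]]
wrist_force: [-0.8, -0.0, 1.7]
gripper_width: 0.005
```

Call:
move_arm:
  series:
    - [[0, 0, 0.12, 0, 0, 0, -1], [0, 0, 0, 0, 0, 0, -1]]

```text
time_s: 7.42
tcp_pos: [0.4893, 0.0247, 0.1075]
ee_rot: [[-0.996, -0.087, -0.0], [-0.087, 0.996, -0.0], [0.0, -0.0, -1.0]]
wrist_force: [-4.4, 0.7, 8.2]
gripper_width: 0.008
```

Call:
move_arm:
  series:
    - [[0, 0, 0.1, 0, 0, 0, -1], [0, 0, 0, 0, 0, 0, -1]]

```text
time_s: 7.68
tcp_pos: [0.4894, 0.0247, 0.1073]
ee_rot: [[-0.996, -0.088, 0.0], [-0.088, 0.996, -0.0], [-0.0, -0.0, -1.0]]
wrist_force: [-5.6, -0.3, 12.2]
gripper_width: 0.003
```

Call:
move_arm:
  series:
    - [[0, 0, 0.1, 0, 0, 0, -1], [0, 0, 0, 0, 0, 0, -1]]

```text
time_s: 7.92
tcp_pos: [0.4894, 0.0247, 0.1071]
ee_rot: [[-0.996, -0.088, 0.0], [-0.088, 0.996, -0.001], [-0.0, -0.001, -1.0]]
wrist_force: [-7.9, 1.2, 18.3]
gripper_width: 0.009
```

Call:
move_arm:
  series:
    - [[0, 0, -1, 0, 0, 0, -1], [0, 0, -2, 0, 0, 0, -1], [0, 0, -3, 0, 0, 0, -1], [0, 0, -3, 0, 0, 0, -1], [0, 0, -3, 0, 0, 0, -1], [0, 0, 0, 0, 0, 0, -1]]

```text
time_s: 8.68
tcp_pos: [0.4911, 0.0252, 0.2272]
ee_rot: [[-0.996, -0.087, 0.006], [-0.087, 0.996, 0.002], [-0.006, 0.001, -1.0]]
wrist_force: [-0.3, 0.0, -0.2]
gripper_width: 0.002
```

```bash
python3 d.py 75 220
```

```text
8.675 j [ 21.923    8.5836 -17.5284   0.0327 -63.527  -16.9279] tcp [0.4911 0.0252 0.2272] F [-0.274   0.0292 -0.2297] w 0.0024752649000034732
yaw x -174.9906918494065 want -174.96791577221964 z [ 0.006   0.0019 -1.    ]
tool shift cm [ 0.1364 14.958   0.7346]
tcp in jig mm -103.73961753418267 -74.59009376998745 227.1532156275378
```

Call:
move_arm:
  series:
    - [[0.1, 3, 0, 0, 0, 0, -1], [0, 3, 0, 0, 0, 0, -1], [0, 3, 0, 0, 0, 0, -1], [0, 3, 0, 0, 0, 0, -1], [0, 3, 0, 0, 0, 0, -1], [0, 0, 0, 0, 0, 0, -1], [0, 0, 2, 0, 0, 0, -1], [0, 0, 2, 0, 0, 0, -1], [0, 0, 2, 0, 0, 0, -1], [0, 0, 0, 0, 0, 0, -1], [0, 0, 0, 0, 0, 0, -1]]

```text
time_s: 10.05
tcp_pos: [0.4758, 0.1739, 0.1653]
ee_rot: [[-0.996, -0.087, 0.001], [-0.087, 0.996, 0.0], [-0.001, 0.0, -1.0]]
wrist_force: [0.1, 0.5, 0.7]
gripper_width: 0.007
```

```bash
python3 d.py 75 107
python3 - <<'E'
from station import r
from h import *
b=r.capture("scene")["color"]
cv2.imwrite("pics/s4c.png",cv2.resize(b[90:240,150:280],None,fx=4.5,fy=4,interpolation=cv2.INTER_CUBIC)[:600])
a=r.capture("top")["color"][180:320,130:330]
cv2.imwrite("pics/t4c.png",cv2.resize(a,None,fx=4,fy=4,interpolation=cv2.INTER_CUBIC))
p=np.load("p.npy")
E
```

```text
10.05 j [ 38.4767  13.5414 -20.8298   0.0249 -55.5972 -33.5091] tcp [0.4758 0.1739 0.1653] F [0.1039 0.5446 0.7422] w 0.006795224261590071
yaw x -175.01834778152806 want -174.96791577221964 z [ 0.0007  0.0001 -1.    ]
tool shift cm [-0.097   0.0192  5.8264]
tcp in jig mm -106.00793914298792 74.80874850575391 165.26310435343018
```

View pics/s4c.png

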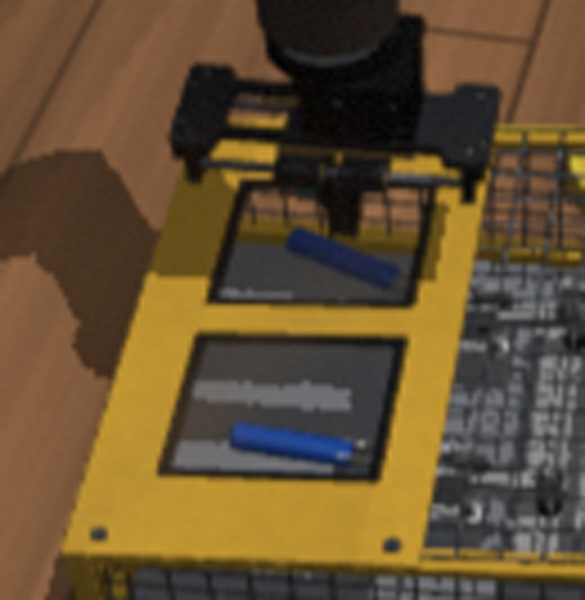

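View pics/t4c.png

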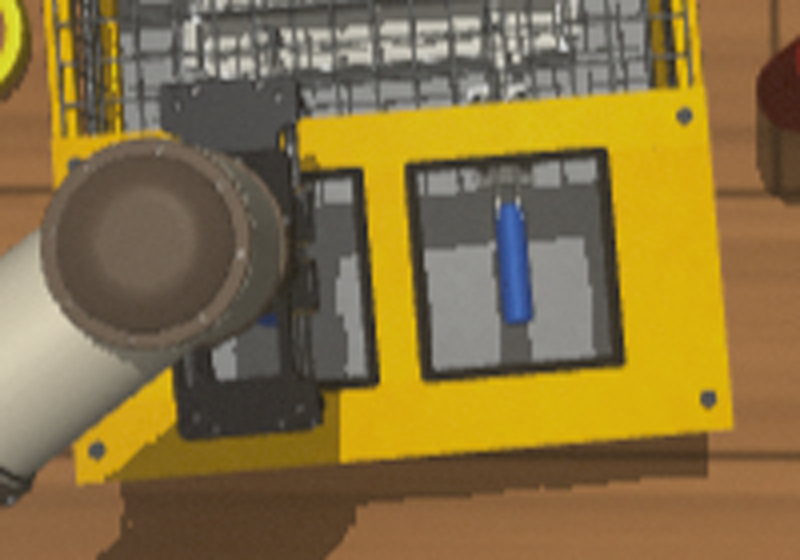

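The right lever now lies low, with its grip from (236,435) to (350,450) in the crop. The finger is above the left grip. Pressing the left lever now.

Call:
move_arm:
  series:
    - [[0, 0, 0.6, 0, 0, 0, -1], [0, 0, 0.6, 0, 0, 0, -1], [0, 0, 0.6, 0, 0, 0, -1], [0, 0, 0.6, 0, 0, 0, -1], [0, 0, 0.5, 0, 0, 0, -1], [0, 0, 0.3, 0, 0, 0, -1], [0, 0, 0, 0, 0, 0, -1]]

```text
time_s: 11.02
tcp_pos: [0.4753, 0.1742, 0.1327]
ee_rot: [[-0.996, -0.087, -0.0], [-0.087, 0.996, 0.0], [0.0, 0.0, -1.0]]
wrist_force: [-0.7, -0.2, -0.4]
gripper_width: 0.003
```

Call:
move_arm:
  series:
    - [[0, 0, 0.3, 0, 0, 0, -1], [0, 0, 0.3, 0, 0, 0, -1], [0, 0, 0.3, 0, 0, 0, -1], [0, 0, 0.3, 0, 0, 0, -1], [0, 0, 0.3, 0, 0, 0, -1], [0, 0, 0.3, 0, 0, 0, -1], [0, 0, 0, 0, 0, 0, -1]]

```text
time_s: 11.9
tcp_pos: [0.4752, 0.174, 0.1143]
ee_rot: [[-0.996, -0.087, -0.001], [-0.087, 0.996, -0.0], [0.001, -0.0, -1.0]]
wrist_force: [-0.5, -0.4, 0.9]
gripper_width: 0.002
```

```bash
python3 d.py 75 107.3
```

```text
11.9 j [ 38.5178  16.9747 -24.6278  -0.0096 -48.4317 -33.5215] tcp [0.4752 0.174  0.1143] F [-0.5417 -0.3722  0.9213] w 0.0018283697888890516
yaw x -175.01016713711533 want -174.96791577221964 z [-0.0005 -0.0003 -1.    ]
tool shift cm [-0.1606 -0.0004  0.7049]
tcp in jig mm -106.60160617302124 75.00719194137803 114.34974550306003
```

Call:
move_arm:
  series:
    - [[0, 0, 0.2, 0, 0, 0, -1], [0, 0, 0.2, 0, 0, 0, -1], [0, 0, 0.15, 0, 0, 0, -1], [0, 0, 0, 0, 0, 0, -1]]

```text
time_s: 12.4
tcp_pos: [0.4753, 0.1741, 0.1091]
ee_rot: [[-0.996, -0.087, -0.0], [-0.087, 0.996, -0.0], [0.0, -0.0, -1.0]]
wrist_force: [-0.4, -0.5, 1.7]
gripper_width: 0.004
```

Call:
move_arm:
  series:
    - [[0, 0, 0.12, 0, 0, 0, -1], [0, 0, 0, 0, 0, 0, -1]]

```text
time_s: 12.65
tcp_pos: [0.4753, 0.1741, 0.1081]
ee_rot: [[-0.996, -0.087, -0.0], [-0.087, 0.996, -0.0], [0.0, -0.0, -1.0]]
wrist_force: [-0.2, -0.2, 2.0]
gripper_width: 0.005
```

Call:
move_arm:
  series:
    - [[0, 0, 0.1, 0, 0, 0, -1], [0, 0, 0, 0, 0, 0, -1]]

```text
time_s: 12.9
tcp_pos: [0.4753, 0.1741, 0.1077]
ee_rot: [[-0.996, -0.087, 0.0], [-0.087, 0.996, -0.0], [-0.0, -0.0, -1.0]]
wrist_force: [-4.0, -0.1, 6.5]
gripper_width: 0.003
```

Call:
move_arm:
  series:
    - [[0, 0, 0.1, 0, 0, 0, -1], [0, 0, 0, 0, 0, 0, -1]]

```text
time_s: 13.15
tcp_pos: [0.4754, 0.1741, 0.1075]
ee_rot: [[-0.996, -0.088, 0.0], [-0.088, 0.996, -0.0], [-0.0, -0.0, -1.0]]
wrist_force: [-3.6, 0.8, 10.2]
gripper_width: 0.004
```

Call:
move_arm:
  series:
    - [[0, 0, 0.1, 0, 0, 0, -1], [0, 0, 0, 0, 0, 0, -1]]

```text
time_s: 13.4
tcp_pos: [0.4754, 0.1741, 0.1073]
ee_rot: [[-0.996, -0.088, 0.001], [-0.088, 0.996, -0.0], [-0.001, -0.0, -1.0]]
wrist_force: [-7.1, -0.5, 15.9]
gripper_width: 0.002
```

The left lever has stopped at 107.3 mm and 16 N, like the right one. Next I'll withdraw and move aside to check both.

Call:
move_arm:
  series:
    - [[0, 0, -1, 0, 0, 0, -1], [0, 0, -2, 0, 0, 0, -1], [0, 0, -3, 0, 0, 0, -1], [0, 0, -4, 0, 0, 0, -1], [0, 0, -4, 0, 0, 0, -1], [0, 0, -4, 0, 0, 0, -1], [0, 4, 0, 0, 0, 0, -1], [0, 5, 0, 0, 0, 0, -1], [0, 5, 0, 0, 0, 0, -1], [0, 5, 0, 0, 0, 0, -1], [0, 5, 0, 0, 0, 0, -1], [0, 0, 0, 0, 0, 0, -1]]

```text
time_s: 14.9
tcp_pos: [0.4538, 0.4162, 0.2833]
ee_rot: [[-0.996, -0.09, -0.001], [-0.09, 0.996, -0.001], [0.001, -0.001, -1.0]]
wrist_force: [0.5, -0.4, -0.1]
gripper_width: 0.004
```

Run:
```python
from station import r
import cv2
s=r.sense();print(s["time_s"],s["tcp_pos"],s["wrist_force"])
for n,(a,b,c,d) in {"scene":(110,260,160,330),"top":(130,310,100,300)}.items():
    im=r.capture(n)["color"]; cv2.imwrite(f"pics/{n}f.png",im)
    cv2.imwrite(f"pics/{n}fc.png",cv2.resize(im[a:b,c:d] if n=="scene" else im[200:310,135:320],None,fx=4,fy=4,interpolation=cv2.INTER_CUBIC))
```

```text
14.9 [0.453815   0.41620043 0.28329788] [ 0.46666798 -0.4353146  -0.07361208]
```

View pics/scenefc.png

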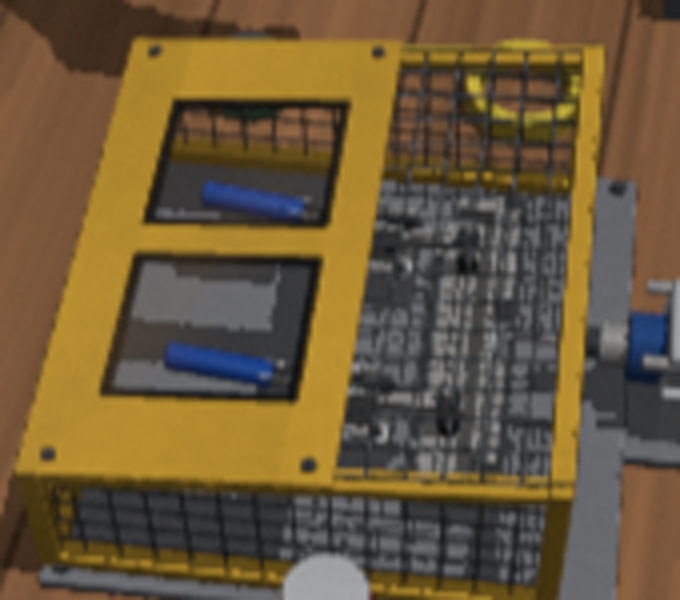

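View pics/topfc.png

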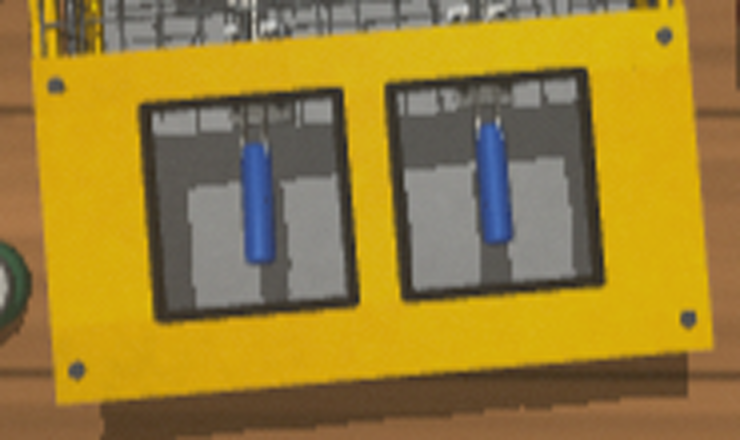

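View pics/topf.png

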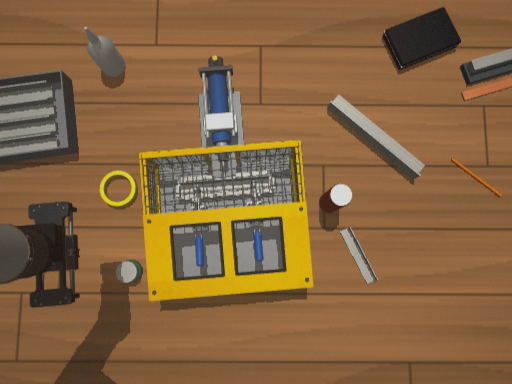

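Both levers lie low and the bystanders sit at the same pixels as before. One numeric check of the lever angles before handing in.

Run:
```python
from h import *
p=np.load("p.npy")
S={75:un([(208,193)],160,110),-75:un([(170,356)],160,110)}
T={75:un([(260,258)],135,200),-75:un([(498,239)],135,200)}
for y in(75,-75):
    for q in (.35,.4,.45,.5):
        th=np.radians(36.6)-q
        P=jw(p,[(-40-117*np.cos(th),y,88+117*np.sin(th))])
        print(y,q,(proj("scene",P)-S[y]).round(1),(proj("top",P)-T[y]).round(1))
```

```text
75 0.35 [[ 0.1 -3.2]] [[-0.3 -0.5]]
75 0.4 [[-0.3 -1.9]] [[-0.  0.]]
75 0.45 [[-0.5 -0.7]] [[0.3 0.5]]
75 0.5 [[-0.7  0.6]] [[0.6 0.8]]
-75 0.35 [[ 0.2 -3.3]] [[ 0.4 -0.8]]
-75 0.4 [[-0.2 -2.1]] [[ 0.4 -0.2]]
-75 0.45 [[-0.4 -0.9]] [[0.4 0.2]]
-75 0.5 [[-0.6  0.3]] [[0.4 0.6]]
```

```bash
python3 -c "
from station import r
print(r.sense()['time_s'],r.finish_job())"
```

```text
the job is handed in; nothing more can be done
15.0 None
```

I pressed both clamp levers down to their stops with the closed fingers, right first and then left, withdrew clear of the guard and handed the job in at 15 s. No verdict came back, so success rests on my own checks.

- **Stops:** at a fingertip height of 107.3 mm both levers stopped moving. The force then rose quickly, to 18 N on the right and 16 N on the left, well under the 45 N limit.
- **Lever angles from the images:** in the scene camera both levers read about 0.48–0.49 rad. The top camera fits about 0.40–0.45 rad, but it barely resolves this angle, so I relied on the stop force and the scene view.
- **Guard and bystanders:** I saw no sign of contact with the guard. The can, tape and tin showed no shift in the top view. The wrist force was back near zero at the end.
- **Not checked:** I had no direct measure of the force of the rubber feet on the angle, and I did not measure the angle's position before and after. It looked unchanged through the mesh.

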